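# Seat a keyed spindle shaft in its drive pulley

### The job

Assemble the polishing spindle: set the grooved pulley, boss down, on the narrow steel post so that it sits level on the rim, and let go of it. Then take the keyed shaft from its wooden block, put it into the pulley's bore, turn it until the key slips into the keyway, and keep pushing against the spring pin until the collar is flush on the pulley. Finish while still holding the shaft pressed fully home; do not let go of it, and do not disturb the white pot or the black parts case.

Things in the scene. Friction and masses are not known exactly. Their poses are not given: they have to be found in the camera images.
- pulley_mid (a point): Centre of the loose light-grey V-belt pulley (0.18 kg), half-way up its 34 mm height, z up. Its grooved sheave, 58 mm in diameter (grip it across the rim), spans 5 mm below to 17 mm above this point. Under the sheave is a boss 34 mm in diameter, 12 mm long, the lowest 4 mm narrowed to about 28 mm; at the start it stands on the table on this boss.
- pulley_face (a point): Mouth of the pulley's bore, on the axis in the flat upper face, 17 mm above pulley_mid, same axes. The bore, 19 mm in diameter, goes right through (34 mm). A keyway 7.5 mm wide, reaching out to 13.5 mm from the axis, runs its full length on the +x side; a red dot on the face marks it.
- shaft_head (a point): Centre of the head of the loose keyed shaft (0.15 kg), z up. The head is 26 mm along x, 16 mm along y (grip across these flats) and 40 mm tall; a red line on its top points to the key side, +x. Below it a collar, 34 mm in diameter, 6 mm thick, its underside 26 mm below this point. At the start the shaft stands upright in the block's hole, collar on the block's top.
- shaft_tip (a point): Lower end of the shaft, on its axis, 71 mm below shaft_head, same axes. Under the collar the journal is 16 mm in diameter and 45 mm long, its last 5 mm tapering to 10 mm. A brass key 5 mm wide, out to 11.5 mm from the axis on the +x side, runs from the collar to 18 mm above the tip.
- post_top (a point): Centre of the rim of the fixed dark steel post, 60 mm above the table: a tube 50 mm in outer and 39 mm in inner diameter on a round foot 90 mm across, 8 mm thick. The pulley's boss goes loosely into it and the sheave's underside rests on the rim (pulley_mid then 5 mm above this point).
- spring_pin (a joint): Spring pin in the post, m pressed down: 0 at rest, at most 0.014. Its 20 mm wide brass head is 14 mm below the rim at rest. The shaft's tip meets it at the end of the push: 4 N at first touch, 8.5 N at 0.009, when the collar is flush on the pulley. It lifts the shaft again if let go.
- stand_block: Fixed wooden block 75 x 75 mm, 54 mm high, origin at the centre of its underside, with one hole 27 mm in diameter, 50 mm deep, in the middle of its top.
- cream_pot: Open white pot 68 mm in diameter and 67 mm high, loose, a bystander; origin at the centre of its underside.
- parts_box: Black parts case with a pale, nearly clear lid, 95 x 120 x 40 mm, loose, a bystander; origin at the centre of its underside.
Things that resemble listed ones, but are neither listed nor needed, are in the scene too. What is shaped like the part that bears pulley_mid but blue is not meant. Of the things that look like the part that bears shaft_head, the larger one is meant.

How it is judged:
On the way, in this order (a step that is already met when the one before it is completed fails the run):
1. the pulley sits level on the post's rim, boss in the tube, let go (horizontal distance between pulley_mid and post_top below 0.004 m and z of pulley_mid in the frame of post_top between 0.003 and 0.0075 m and angle between pulley_mid's own z axis and vertical below 0.06 rad and contact force between the fingers and pulley below 0.3 N), for 0.2 s.
2. the shaft's tip is in the pulley's bore, at least 10 mm below the face, the pulley still on the post (horizontal distance between pulley_mid and post_top below 0.004 m and z of pulley_mid in the frame of post_top between 0.003 and 0.0075 m and angle between pulley_mid's own z axis and vertical below 0.06 rad and z of shaft_tip in the frame of pulley_face below -0.01 m and horizontal distance between shaft_tip and pulley_face below 0.004 m and angle between shaft_tip's own z axis and vertical below 0.08 rad), for 0.1 s.
At the end, for the whole second after the job is handed in: Pulley seated on the rim (centred 4 mm, height 2 mm, level 0.06 rad); shaft tip 43 mm or more below its face (45 = flush), within 4 mm of the axis, upright 0.08 rad, key in the keyway; pin pressed over 6 mm with over 3 N; fingers hold the shaft (over 2 N), not the pulley (all of step 1 and z of shaft_tip in the frame of pulley_face below -0.043 m and horizontal distance between shaft_tip and pulley_face below 0.004 m and angle between shaft_tip's own z axis and vertical below 0.08 rad and angle between the x axis of shaft_tip and the x axis of pulley_face, either way round below 0.35 rad and value of joint spring_pin above 0.006 m and contact force between the fingers and shaft above 2 N and contact force between shaft and spring_pin above 3 N); the arm keeps its last pose, push and grip.
It fails at once if the white pot is moved more than 15 mm or tipped (distance of cream_pot from where it was at the start of the episode above 0.015 m or angle between cream_pot's own z axis and vertical above 0.3 rad).
It fails at once if the black parts case is moved more than 15 mm (distance of parts_box from where it was at the start of the episode above 0.015 m).
It also fails if it takes over 56 s, if anything falls off the work surface, if the arm or the gripper's body presses on something with over 40 N, if the wrist force passes 120 N, or if a joint passes its speed limit or range.

### The arm

A 6-joint arm with a two-finger parallel gripper is mounted at the origin on a cart in front of the work surface, level with it; the furniture and walls round the work are solid. World frame = base frame: x ahead of the robot, y to its left, z up, the work surface at z = 0. Lengths are in m, angles in rad, forces in N, time in s.
With the tool pointing down it reaches from about 0.275 to 0.75 m from the base axis. Payload 10.2 kg.
Tool frame: the origin (TCP) lies midway between the tips of the shut fingers; the grasp point (between the pads) lies behind it (arm.grasp_offset is the z of the grasp point in the tool frame, in m); z points along the fingers, y is the line along which they close (so a half turn about z gives the same grasp; the last joint's range is limited). The gripper opens to 88 mm and grips with 3 to 60 N. Pads are 18 mm wide; open, the fingers measure 123 mm over their backs; the gripper's body (75 mm by 187 mm) begins 45 mm behind the grasp point.
Start: joints at [-1.569, 0.313, 1.498, -0, 1.331, -0.223], TCP at [0.117, -0.512, 0.239] pointing down, gripper open.
Joint ranges: [-2.94, 2.94], [-0.97, 2.17], [0.19, 2.56], [-1.23, 4.37], [0.02, 3.11], [-2.88, 2.88]. Speed limits (rad/s): [2.39, 2.39, 3.01, 3.14, 3.14, 3.14].

### API

Orientations are given as a 3x3 rotation matrix whose columns are the frame's x, y, z axes.
In Python, from bench import arm, cams gives the robot as it stands.
- The arm moves only by the shell command python3 -m jog 'ROWS' [FORCE]. ROWS is text: rows parted by semicolons, each of 7 numbers parted by spaces: the closure, from -1 (fully open) to 1 (shut), then the shift along the tool's x, y, z each as a share of 500 mm, from -1 to 1, then the turn, a rotation vector about the tool's x, y, z each as a share of 90 degrees, from -1 to 1. In form: claw x y z wx wy wz; .... A call has 1 to 10 rows; each row is the pose to reach, as a shift and turn from the pose commanded when the call began, along the tool's axes at that moment; what a row does not reach only later rows make up. A row lasts 1/12 s, in which the tool goes at most 41.7 mm and 7.16 degrees, less where a joint would pass 70% of its speed; a pose out of reach is approached as far as the arm can. A call with a number of a shift or a turn outside -1 to 1 is refused whole. A call with a gripper value outside its range is refused whole. The fingers move at their own pace and stop on an object; FORCE is the grip in N (left out, the last holds). Time passes only in rows, so rows that repeat a pose let the fingers close. It gives the time, the measured TCP pose, the force, the opening and the grip force at its end, in the units of the state.
- arm.get_state(): the state, without advancing time (a new reading comes with each control period).
- cams.snapshot(name): name is "side" or "top" or "wrist"; returns the picture (420x560x3 uint8, blue, green, red); there is no depth.
- cams.camera_params(name): a dict with "camera_matrix" (3x3 intrinsics, pixels), "pose" (4x4, takes a point from camera to world coordinates); the wrist camera has in their place "T_tool_cam" (4x4, takes a point from camera to tool coordinates, whose origin is the TCP and whose axes are the flange's). Camera axes: x right, y down, z forward; pixel columns grow to the right and rows downward; lengths in m; the calibration is good to about 2 mm. The wrist camera is an equidistant fisheye: a pixel r from the principal point sees the ray r / f radians off the axis. A picture is of the moment at which its call begins: read the wrist's pose just before it. camera_params takes no time and is no camera call.
- arm.finish_job(): hands the job in; it is judged then, once.
The state is a dict: "time": time; "qpos": joint angles; "joint_vel": joint speeds; "joint_torque": joint torques, N m; "tcp_pos": TCP position; "eef_rot": TCP orientation; "ft_force": force on the tool from outside, world axes, zero at the start; "ft_torque": the same for the moment, N m; "finger_gap": finger opening in m; "grip_force": force on a finger pad.
Only numpy, scipy, OpenCV 4.12 (cv2) and the standard library are available. Lean on these libraries where they do the work, as an engineer would, in place of code of your own. Each camera call takes 0.05 s, during which the arm holds its last target. There are 200 camera calls.

## Working session

There is one attempt and no reset: what is moved stays moved. The work goes in short steps, Python scripts to look and compute and a shell command to move; the robot and the scene stay as the last step left them, time stands still between calls to the robot, and variables do not carry over. Pictures are saved under pics/ and viewed, at most 10 in all, crops included, and the job is handed in when it is done.

```bash
mkdir -p pics; ls; python3 - <<'E'
from bench import arm,cams
import cv2,numpy as np
np.set_printoptions(precision=4,suppress=True)
s=arm.get_state();print(s['time'],s['tcp_pos'],s['eef_rot'],arm.grasp_offset,s['finger_gap'])
for n in("side","top","wrist"):
    print(n,cams.camera_params(n)); cv2.imwrite(f"pics/{n}0.png",cams.snapshot(n))
E
```

```text
pics
0.0 [ 0.117  -0.5116  0.2382] [[ 0.9748  0.2229 -0.    ]
 [ 0.2229 -0.9748  0.0012]
 [ 0.0003 -0.0012 -1.    ]] -0.0187 0.087901314309182
side {'camera_matrix': array([[532.764 ,   0.    , 295.6849],
       [  0.    , 532.764 , 217.8555],
       [  0.    ,   0.    ,   1.    ]]), 'pose': array([[-0.9959,  0.0721, -0.0542,  0.6476],
       [ 0.0871,  0.6111, -0.7867,  0.8399],
       [-0.0236, -0.7883, -0.6149,  0.7847],
       [ 0.    ,  0.    ,  0.    ,  1.    ]])}
top {'camera_matrix': array([[447.6638,   0.    , 275.4442],
       [  0.    , 447.6638, 214.9609],
       [  0.    ,   0.    ,   1.    ]]), 'pose': array([[ 0.0021, -0.9867,  0.1625,  0.4025],
       [-0.9998,  0.0008,  0.0175, -0.0455],
       [-0.0173, -0.1625, -0.9866,  1.281 ],
       [ 0.    ,  0.    ,  0.    ,  1.    ]])}
wrist {'camera_matrix': array([[325.1923,   0.    , 280.6917],
       [  0.    , 325.1923, 210.3473],
       [  0.    ,   0.    ,   1.    ]]), 'T_tool_cam': array([[ 0.0005, -0.9554, -0.2952,  0.0763],
       [ 1.    ,  0.0005, -0.0001, -0.0001],
       [ 0.0002, -0.2952,  0.9554, -0.144 ],
       [ 0.    ,  0.    ,  0.    ,  1.    ]])}
```

View pics/top0.png

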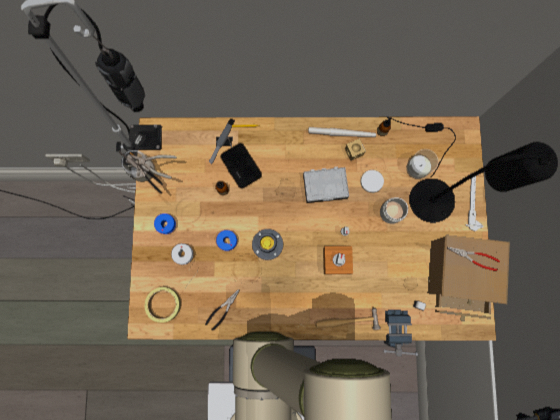

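View pics/side0.png

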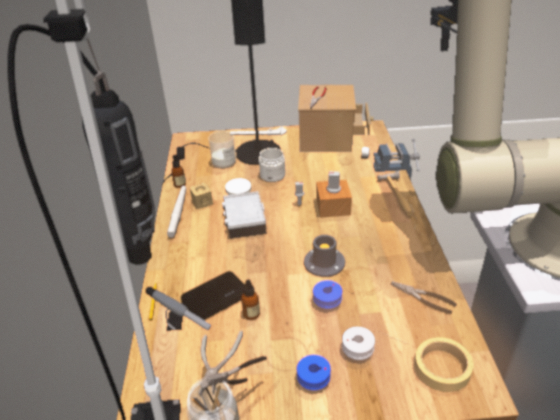

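Candidates in the top view:
- **Pulley:** light-grey pulley (182,254). The blue ones at (227,240) and (165,223) are not meant.
- **Shaft:** large shaft in the orange block (338,260). The small look-alike is at (345,230).
- **Post:** (267,243), with a brass pin.

I choose grey (182,254), and the shaft in the block (338,260). A close crop will check both.

```bash
cat > h.py <<'E'
import cv2,numpy as np
from bench import arm,cams
np.set_printoptions(precision=4,suppress=True)
def ray(n,uv):
    P=cams.camera_params(n);K=P['camera_matrix'];T=P['pose']
    d=T[:3,:3]@np.linalg.inv(K)@[uv[0],uv[1],1];return T[:3,3],d
def plane(n,uv,z):
    o,d=ray(n,uv);return o+d*(z-o[2])/d[2]
def wplane(uv,z,s):
    P=cams.camera_params('wrist');K=P['camera_matrix'];T=P['T_tool_cam']
    v=np.array([uv[0]-K[0,2],uv[1]-K[1,2]]);r=np.linalg.norm(v)+1e-9;th=r/K[0,0]
    d=np.r_[v/r*np.sin(th),np.cos(th)]
    R=np.array(s['eef_rot']);o=np.array(s['tcp_pos'])+R@T[:3,3];d=R@T[:3,:3]@d
    return o+d*(z-o[2])/d[2]
def wproj(p,s):
    P=cams.camera_params('wrist');K=P['camera_matrix'];T=P['T_tool_cam']
    R=np.array(s['eef_rot']);q=R.T@(np.array(p)-s['tcp_pos']);q=T[:3,:3].T@(q-T[:3,3])
    th=np.arctan2(np.hypot(q[0],q[1]),q[2]);return K[:2,2]+K[0,0]*th*q[:2]/np.hypot(q[0],q[1])
E
python3 - <<'E'
from h import *
t=cv2.imread('pics/top0.png');s=cv2.imread('pics/side0.png')
c=[(t,182,254),(t,338,255),(t,267,243),(s,358,343),(s,325,195),(s,325,252)]
im=[cv2.resize(i[y-25:y+25,x-25:x+25],(260,260),interpolation=cv2.INTER_CUBIC) for i,x,y in c]
cv2.imwrite('pics/m.png',np.vstack([np.hstack(im[:3]),np.hstack(im[3:])]))
for n,uv,z in[('top',(182,254),.034),('side',(358,337),.034),('top',(267,243),.06),('side',(324,243),.06),('top',(339,258),.1),('side',(334,177),.1),('top',(345,230),.03)]:print(n,uv,plane(n,uv,z))
E
```

```text
top (182, 254) [0.4975 0.2374 0.034 ]
side (358, 337) [0.5015 0.2348 0.034 ]
top (267, 243) [ 0.5258 -0.0009  0.06  ]
side (324, 243) [0.5326 0.0043 0.06  ]
top (339, 258) [ 0.4823 -0.1918  0.1   ]
side (334, 177) [ 0.4859 -0.1787  0.1   ]
top (345, 230) [ 0.5655 -0.2189  0.03  ]
```

View pics/m.png

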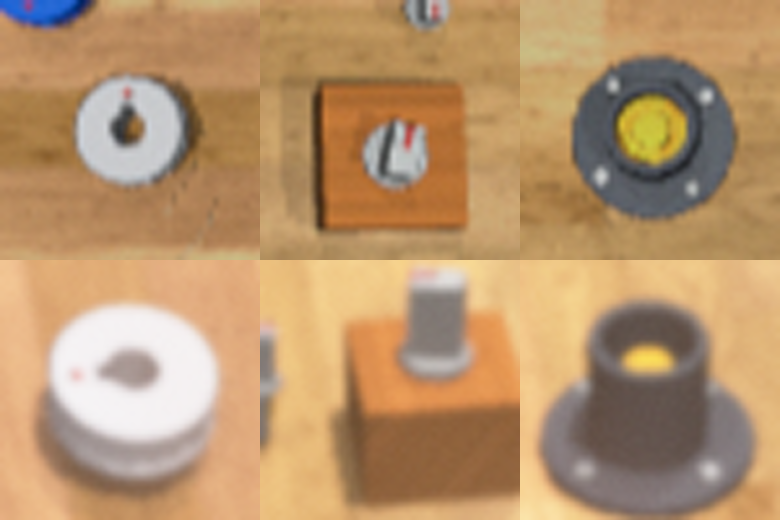

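The crops show the grey pulley with its keyway toward world +x and its red dot up-image. The large shaft is in the block with its red line slightly right of up-image, and the post shows its yellow pin. Now I'll move toward the pulley.

```bash
r="-1 0.54 -0.644 0 0 0 0"; python3 -m jog '-1 0.54 -0.644 0 0 0 0;-1 0.54 -0.644 0 0 0 0;-1 0.54 -0.644 0 0 0 0;-1 0.54 -0.644 0 0 0 0;-1 0.54 -0.644 0 0 0 0;-1 0.54 -0.644 0 0 0 0;-1 0.54 -0.644 0 0 0 0;-1 0.54 -0.644 0 0 0 0;-1 0.54 -0.644 0 0 0 0;-1 0.54 -0.644 0 0 0 0'
python3 -m jog '-1 0.54 -0.644 0.1 0 0 0.143;-1 0.54 -0.644 0.1 0 0 0.143;-1 0.54 -0.644 0.1 0 0 0.143;-1 0.54 -0.644 0.1 0 0 0.143;-1 0.54 -0.644 0.1 0 0 0.143;-1 0.54 -0.644 0.1 0 0 0.143;-1 0.54 -0.644 0.1 0 0 0.143;-1 0.54 -0.644 0.1 0 0 0.143;-1 0.54 -0.644 0.1 0 0 0.143;-1 0.54 -0.644 0.1 0 0 0.143'
python3 - <<'E'
from h import *
s=arm.get_state();print(s['time'],s['tcp_pos'],s['eef_rot'],s['qpos']);cv2.imwrite('pics/w1.png',cams.snapshot('wrist'))
print(wproj([.4995,.236,.034],s))
E
```

```text
time: 0.98
tcp_pos: [0.307, -0.1389, 0.2388]
eef_rot: [[0.975, 0.222, 0.0], [0.222, -0.975, -0.0], [0.0, 0.0, -1.0]]
ft_force: [0.7, -0.6, 0.5]
finger_gap: 0.0879
grip_force: 0.0
time: 1.82
tcp_pos: [0.4855, 0.2097, 0.1916]
eef_rot: [[1.0, 0.001, -0.0], [0.001, -1.0, -0.0], [-0.0, 0.0, -1.0]]
ft_force: [0.8, -0.7, 0.6]
finger_gap: 0.0883
grip_force: 0.0
1.8167 [0.4855 0.2097 0.1916] [[ 1.      0.0006 -0.0004]
 [ 0.0006 -1.     -0.0002]
 [-0.0004  0.0002 -1.    ]] [ 0.186   0.3624  1.5564 -0.0001  1.2232  1.7562]
[252.9642 179.0176]
```

View pics/w1.png

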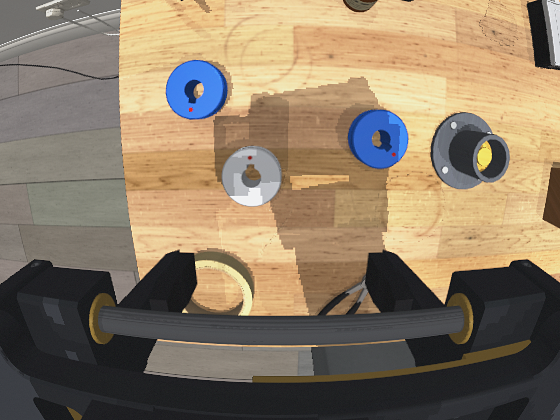

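Wrist view: the grey pulley is at (252,177) with its dot at (250,157), matching the prediction of (253,179). The post rim is at about (484,157) and the tape ring's top edge at about (222,253). Next I refine the positions.

```bash
python3 - <<'E'
from h import *
s=arm.get_state();im=cv2.imread('pics/w1.png');h=cv2.cvtColor(im,cv2.COLOR_BGR2HSV)
m=((h[...,1]<40)&(h[...,2]>110)).astype('u1');m[:130]=0;m[215:]=0;m[:,:200]=0;m[:,300:]=0
m=cv2.morphologyEx(m,cv2.MORPH_OPEN,np.ones((3,3)))
c=max(cv2.findContours(m,0,1)[0],key=cv2.contourArea)[:,0]
h2=cv2.convexHull(c)[:,0]
def fit(p):
    A=np.c_[2*p,np.ones(len(p))];q=np.linalg.lstsq(A,(p**2).sum(1),rcond=None)[0];return q[:2],np.sqrt(q[2]+q[:2]@q[:2])
print(cv2.minEnclosingCircle(c.astype(np.int32)))
print('pulley',fit(np.array([wplane(p,.034,s)[:2] for p in h2])))
b=h[...,:];m=((h[...,2]>140)&(h[...,1]>120)&(h[...,0]>22)&(h[...,0]<35)).astype('u1');m[:130]=0;m[190:]=0;m[:,:470]=0;m[:,520:]=0
print('pin px',[x.mean() for x in np.nonzero(m)[::-1]],m.sum())
print('post rough',wplane((484,157),.06,s),'dot',wplane((250,157),.034,s),'tape',wplane((222,253),.02,s))
cv2.imwrite('pics/post.png',cv2.resize(im[100:210,420:530],(660,660)[:2],interpolation=cv2.INTER_NEAREST)[:600])
E
```

```text
((251.5, 175.5), 30.536962509155273)
pulley (array([0.5038, 0.2423]), np.float64(0.02880627076268006))
pin px [np.float64(483.9595141700405), np.float64(156.39271255060729)] 247
post rough [0.5334 0.0174 0.06  ] dot [0.5221 0.2432 0.034 ] tape [0.4178 0.2773 0.02  ]
```

```bash
python3 - <<'E'
from h import *
s=arm.get_state();print(s['time'],s['tcp_pos'])
o={'tcp_pos':[.4855,.2097,.1916],'eef_rot':[[1,.0006,-.0004],[.0006,-1,-.0002],[-.0004,.0002,-1]]}
print([wplane(p,z,o) for p,z in[((251.5,175.5),.034),((250,157),.034),((483.96,156.4),.046),((222,253),.02)]])
E
```

```text
1.8667 [0.487  0.2142 0.1899]
[array([0.503 , 0.2373, 0.034 ]), array([0.5206, 0.2384, 0.034 ]), array([0.5304, 0.0011, 0.046 ]), array([0.416 , 0.2729, 0.02  ])]
```

```bash
python3 -m jog '-1 0.014 0 0.16 0 0 0;-1 0.014 0 0.16 0 0 0;-1 0.014 0 0.16 0 0 0;-1 0.014 0 0.16 0 0 0;-1 0.014 0 0.16 0 0 0;-1 0.014 0 0.16 0 0 0'
cat >> h.py <<'E'
def fit(p):
    A=np.c_[2*p,np.ones(len(p))];q=np.linalg.lstsq(A,(p**2).sum(1),rcond=None)[0];return q[:2],np.sqrt(q[2]+q[:2]@q[:2])
E
python3 - <<'E'
from h import *
s=arm.get_state();im=cams.snapshot('wrist');print(s['tcp_pos'],s['joint_vel'])
cv2.imwrite('pics/w2.png',im);h=cv2.cvtColor(im,cv2.COLOR_BGR2HSV)
c=wproj([.502,.237,.034],s);print(c)
m=((h[...,1]<40)&(h[...,2]>110)).astype('u1');k=np.zeros_like(m);cv2.circle(k,tuple(int(v) for v in c),60,1,-1);m&=k
m=cv2.morphologyEx(m,cv2.MORPH_OPEN,np.ones((3,3)))
q=cv2.convexHull(max(cv2.findContours(m,0,1)[0],key=cv2.contourArea))[:,0]
print('pulley',fit(np.array([wplane(p,.034,s)[:2] for p in q])))
r=(((h[...,0]<8)|(h[...,0]>172))&(h[...,1]>130)&(h[...,2]>100)&(k>0));print('dot',wplane([x.mean() for x in np.nonzero(r)[::-1]],.034,s),r.sum())
cv2.imwrite('pics/w2m.png',im+0)
E
```

```text
time: 2.37
tcp_pos: [0.4932, 0.2074, 0.1147]
eef_rot: [[1.0, -0.0, 0.004], [-0.0, -1.0, 0.001], [0.004, -0.001, -1.0]]
ft_force: [-0.3, 0.6, 0.4]
finger_gap: 0.0878
grip_force: 0.0
[0.4932 0.2074 0.1147] [ 0.0012  0.0002  0.0079  0.0012 -0.0085  0.0004]
[240.0887 208.1432]
pulley (array([0.5031, 0.2372]), np.float64(0.029274814311684525))
dot [0.5206 0.2389 0.034 ] 17
```

View pics/w2.png

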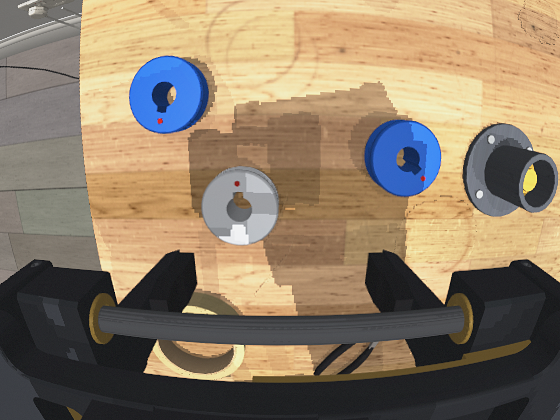

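The pulley is at (240,206), centre (0.503,0.237), radius 29 mm and keyway yaw about 5°. I'll go sideways first, then down and grip.

```bash
python3 -m jog '-1 0.019 -0.06 0.05 0 0 0;-1 0.019 -0.06 0.12 0 0 0;-1 0.019 -0.06 0.17 0 0 0;-1 0.019 -0.06 0.215 0 0 0;-1 0.019 -0.06 0.215 0 0 0;-1 0.019 -0.06 0.215 0 0 0;1 0.019 -0.06 0.215 0 0 0;1 0.019 -0.06 0.215 0 0 0;1 0.019 -0.06 0.215 0 0 0;1 0.019 -0.06 0.215 0 0 0' 20
python3 -m jog '1 0 0 0 0 0 0;1 0 0 0 0 0 0;1 0 0 0 0 0 0'
```

```text
time: 3.25
tcp_pos: [0.5022, 0.2375, 0.0058]
eef_rot: [[1.0, 0.0, 0.002], [0.0, -1.0, 0.0], [0.002, -0.0, -1.0]]
ft_force: [-0.7, -0.6, 0.6]
finger_gap: 0.0635
grip_force: 0.0
time: 3.5
tcp_pos: [0.502, 0.2375, 0.0054]
eef_rot: [[1.0, 0.0, 0.001], [0.0, -1.0, 0.0], [0.001, -0.0, -1.0]]
ft_force: [-1.4, -0.4, 5.5]
finger_gap: 0.0578
grip_force: 20.0
```

```bash
python3 -m jog '1 0 0 0.0 0 0 0;1 0 0 -0.08 0 0 0;1 0 0 -0.2 0 0 0;1 0 0.1 -0.24 0 0 0;1 0 0.17 -0.24 0 0 0;1 0 0.24 -0.24 0 0 0;1 0 0.3 -0.24 0 0 0;1 0 0.3 -0.24 0 0 0;1 0 0.3 -0.24 0 0 0;1 0 0.3 -0.24 0 0 0'
python3 - <<'E'
from h import *
s=arm.get_state();im=cams.snapshot('wrist');print(s['tcp_pos'],s['eef_rot'],s['joint_vel'],s['finger_gap'])
cv2.imwrite('pics/w3.png',im);h=cv2.cvtColor(im,cv2.COLOR_BGR2HSV)
c=wproj([.530,.001,.06],s);print(c)
m=((h[...,2]>110)&(h[...,1]>130)&(h[...,0]>20)&(h[...,0]<35)).astype('u1');k=np.zeros_like(m);cv2.circle(k,tuple(int(v) for v in c),25,1,-1);m&=k
n,l,st,ce=cv2.connectedComponentsWithStats(m);i=1+st[1:,4].argmax();print(st[i],ce[i],wplane(ce[i],.046,s))
E
```

```text
time: 4.33
tcp_pos: [0.5015, 0.0878, 0.1245]
eef_rot: [[1.0, -0.0, -0.001], [-0.0, -1.0, 0.0], [-0.001, -0.0, -1.0]]
ft_force: [0.3, 0.8, -1.0]
finger_gap: 0.0578
grip_force: 20.0
[0.5015 0.0878 0.1245] [[ 1.     -0.     -0.0005]
 [-0.     -1.      0.0003]
 [-0.0005 -0.0003 -1.    ]] [ 0.0272  0.003  -0.0051 -0.0011 -0.0011 -0.002 ] 0.05777081089125802
[406.323  187.3527]
[390 163  23  32 473] [401.1924 180.2727] [ 0.532  -0.0002  0.046 ]
```

View pics/w3.png

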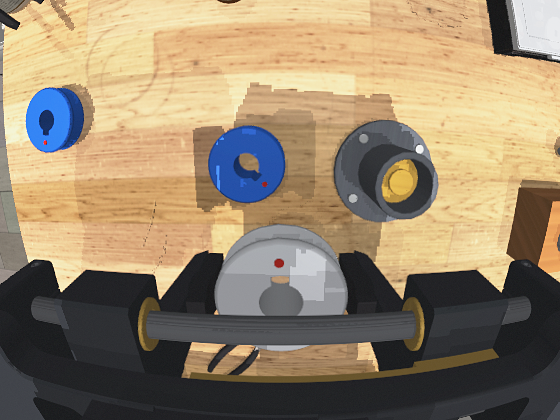

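Wrist view: post rim centre is at about (407,184), pin at (401,180), and the pulley sits level in the fingers. Post is at about (0.5315, 0.0005). I'll move over it and look at the measured pose.

```bash
python3 -m jog '1 0.058 0.08 0 0 0 0;1 0.058 0.15 0 0 0 0;1 0.058 0.1746 0 0 0 0;1 0.058 0.1746 0.04 0 0 0;1 0.058 0.1746 0.08 0 0 0;1 0.058 0.1746 0.1 0 0 0;1 0.058 0.1746 0.1 0 0 0;1 0.058 0.1746 0.1 0 0 0;1 0.058 0.1746 0.1 0 0 0'
python3 - <<'E'
from h import *
s=arm.get_state();print(s['tcp_pos'],s['eef_rot'][2])
a=cams.snapshot('top');b=cams.snapshot('side');w=cams.snapshot('wrist')
c=[cv2.resize(i[y-r:y+r,x-r:x+r],(390,390),interpolation=cv2.INTER_CUBIC) for i,x,y,r in[(a,267,243,30),(b,324,240,45)]]
cv2.imwrite('pics/p4.png',np.hstack(c));cv2.imwrite('pics/w4.png',w)
E
```

```text
time: 5.13
tcp_pos: [0.5312, 0.0006, 0.0756]
eef_rot: [[1.0, 0.001, 0.001], [0.001, -1.0, -0.0], [0.001, 0.0, -1.0]]
ft_force: [0.3, -0.3, -0.9]
finger_gap: 0.0575
grip_force: 20.0
[0.5312 0.0006 0.0756] [ 0.0015  0.0003 -1.    ]
```

View pics/p4.png

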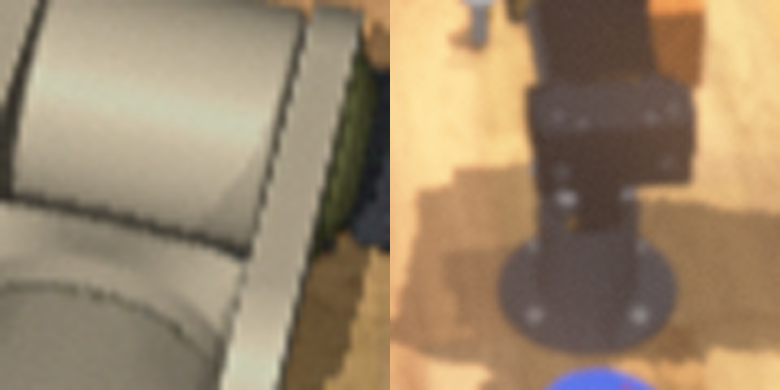

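The gripper occludes the pulley and post in both fixed views, so this picture tells me nothing. I'll descend gently, guided by force.

```bash
python3 -m jog '1 -0.001 0 0.012 0 0 0;1 -0.001 0 0.024 0 0 0;1 -0.001 0 0.034 0 0 0;1 -0.001 0 0.034 0 0 0;1 -0.001 0 0.034 0 0 0'
```

```text
time: 5.7
tcp_pos: [0.53, 0.0001, 0.0572]
eef_rot: [[1.0, 0.0, -0.001], [0.0, -1.0, 0.0], [-0.001, -0.0, -1.0]]
ft_force: [0.6, -0.1, -1.6]
finger_gap: 0.058
grip_force: 20.0
```

```bash
python3 -m jog '1 0 0 0.004 0 0 0;1 0 0 0.008 0 0 0;1 0 0 0.009 0 0 0;1 0 0 0.009 0 0 0;1 0 0 0.009 0 0 0'
```

```text
time: 6.12
tcp_pos: [0.5302, 0.0001, 0.0534]
eef_rot: [[1.0, 0.0, 0.0], [0.0, -1.0, -0.0], [0.0, 0.0, -1.0]]
ft_force: [-1.3, 0.2, 3.1]
finger_gap: 0.0577
grip_force: 20.0
```

Contact came at exactly the expected height. Release and rise.

```bash
python3 -m jog '-1 0 0 0 0 0 0;-1 0 0 0 0 0 0;-1 0 0 0 0 0 0;-1 0 0 0 0 0 0;-1 0 0 0 0 0 0;-1 0 0 0 0 0 0;-1 0 0 -0.06 0 0 0;-1 0 0 -0.14 0 0 0;-1 0 0 -0.2 0 0 0;-1 0 0 -0.25 0 0 0'
python3 -m jog '-1 -0.06 0.22 -0.03 0 0 0;-1 -0.06 0.22 -0.03 0 0 0;-1 -0.06 0.22 -0.03 0 0 0;-1 -0.06 0.22 -0.03 0 0 0;-1 -0.06 0.22 -0.03 0 0 0'
python3 - <<'E'
from h import *
s=arm.get_state();im=cams.snapshot('wrist');print(s['tcp_pos'],s['eef_rot'],s['joint_vel'])
np.save('s5.npy',np.vstack([s['tcp_pos'],s['eef_rot']]))
cv2.imwrite('pics/w5.png',im)
print(wproj([.531,0,.082],s),wproj([.484,-.185,.1],s))
E
```

```text
time: 6.95
tcp_pos: [0.5305, 0.0001, 0.1807]
eef_rot: [[1.0, 0.0, 0.002], [0.0, -1.0, -0.001], [0.002, 0.001, -1.0]]
ft_force: [0.5, -0.5, 0.9]
finger_gap: 0.0879
grip_force: 0.0
time: 7.37
tcp_pos: [0.5, -0.111, 0.1933]
eef_rot: [[1.0, -0.003, 0.0], [-0.003, -1.0, -0.0], [0.0, 0.0, -1.0]]
ft_force: [0.5, -0.2, -0.8]
finger_gap: 0.0879
grip_force: 0.0
[ 0.5    -0.111   0.1933] [[ 1.     -0.0026  0.0004]
 [-0.0026 -1.     -0.    ]
 [ 0.0004  0.     -1.    ]] [0.0501 0.0084 0.0057 0.0062 0.0019 0.0131]
[148.8251 172.4424] [372.8097 232.663 ]
```

View pics/w5.png

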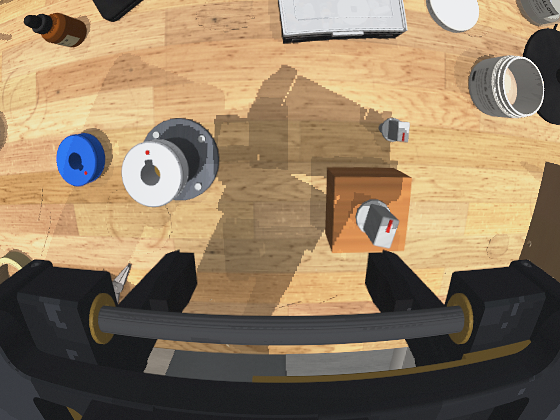

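The pulley sits level on the post at (153,173) with its dot at (147,152). The shaft head top is at about (384,232) with its red line pointing slightly right. The small shaft is at (397,130), the pot at (507,87) and the case at the top.

```bash
python3 - <<'E'
from h import *
a=np.load('s5.npy');s={'tcp_pos':a[0],'eef_rot':a[1:]};im=cv2.imread('pics/w5.png');h=cv2.cvtColor(im,cv2.COLOR_BGR2HSV)
m=((h[...,1]<40)&(h[...,2]>110)).astype('u1');k=np.zeros_like(m);cv2.circle(k,(153,173),42,1,-1);m&=k
m=cv2.morphologyEx(m,cv2.MORPH_OPEN,np.ones((5,5)))
q=cv2.convexHull(max(cv2.findContours(m,0,1)[0],key=cv2.contourArea))[:,0]
f=fit(np.array([wplane(p,.082,s)[:2] for p in q]));print('pulley',f)
red=((h[...,0]<8)|(h[...,0]>172))&(h[...,1]>130)&(h[...,2]>100)
def pts(x0,x1,y0,y1,z):
    y,x=np.nonzero(red[y0:y1,x0:x1]);return np.array([wplane((u+x0,v+y0),z,s)[:2] for u,v in zip(x,y)])
d=pts(130,165,140,160,.082);print('dot',d.mean(0)-f[0],len(d))
l=pts(375,402,210,250,.1);c,e,_=cv2.PCACompute2(l,None)[0],cv2.PCACompute2(l,None)[1],0;print('line',l.mean(0),len(l),e[0],np.ptp(l@e[0]))
for uv in[(372,218),(397,217),(399,245),(372,248),(384,232)]:print(uv,wplane(uv,.1,s))
cv2.imwrite('pics/c5.png',cv2.resize(im[165:260,320:420],(800,760),interpolation=cv2.INTER_CUBIC)[200:])
E
```

```text
pulley (array([ 0.5315, -0.004 ]), np.float64(0.03087551571799767))
dot [0.0166 0.0043] 11
line [ 0.4895 -0.1981] 41 [ 0.9732 -0.2299] 0.010525931194619087
(372, 218) [ 0.4964 -0.1832  0.1   ]
(397, 217) [ 0.4971 -0.2045  0.1   ]
(399, 245) [ 0.4726 -0.2093  0.1   ]
(372, 248) [ 0.4705 -0.1857  0.1   ]
(384, 232) [ 0.4844 -0.1945  0.1   ]
```

View pics/c5.png

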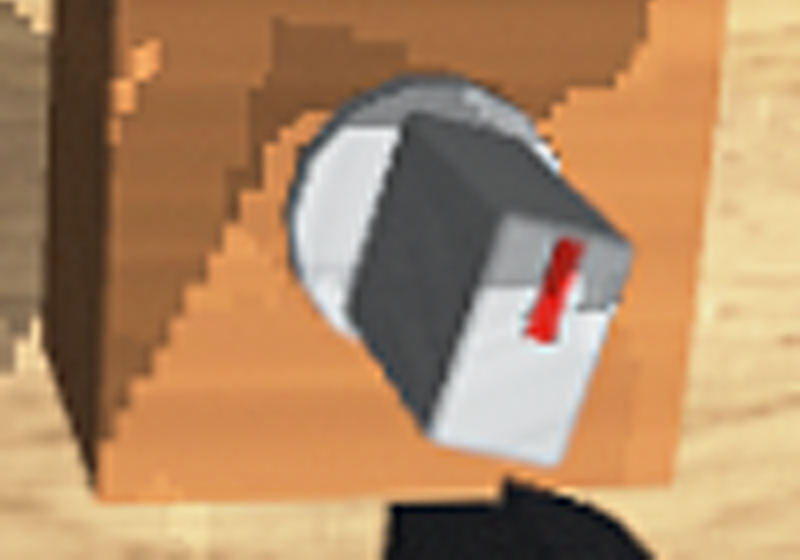

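```bash
python3 - <<'E'
from h import *
a=np.load('s5.npy');s={'tcp_pos':a[0],'eef_rot':a[1:]}
c=np.array([wplane(p,.1,s)[:2] for p in[(383.1,216.9),(399,220.9),(390,248.1),(374,244.6)]])
print(c,c.mean(0))
for i,j in[(3,0),(2,1),(0,1),(3,2)]:
    v=c[j]-c[i];print(np.linalg.norm(v),np.degrees(np.arctan2(v[1],v[0])))
# collar circle on z=.06: left edge px ~ (356,217), top (373,199)
E
```

```text
[[ 0.4973 -0.1924]
 [ 0.4938 -0.2066]
 [ 0.47   -0.2015]
 [ 0.4735 -0.1871]] [ 0.4837 -0.1969]
0.02438204248919492 -12.718221193414307
0.02434352633518439 -12.032160922315278
0.014583015709919687 -103.88685273607011
0.014873688372436087 -103.7088916136862
```

```bash
python3 -m jog '-1 -0.033 0.172 0.08 0 0 0.142;-1 -0.033 0.172 0.08 0 0 0.142;-1 -0.033 0.172 0.08 0 0 0.142;-1 -0.033 0.172 0.08 0 0 0.142;-1 -0.033 0.172 0.08 0 0 0.142;-1 -0.033 0.172 0.08 0 0 0.142'
python3 - <<'E'
from h import *
s=arm.get_state();im=cams.snapshot('wrist');print(s['tcp_pos'],s['joint_vel'])
np.save('s6.npy',np.vstack([s['tcp_pos'],s['eef_rot']]))
cv2.imwrite('pics/w6.png',im)
c=wproj([.4837,-.1969,.1],s);x,y=[int(v) for v in c];x0,y0=x-50,y-50;print(c,x0,y0)
cv2.imwrite('pics/c6.png',cv2.resize(im[y0:y0+100,x0:x0+100],(600,600),interpolation=cv2.INTER_CUBIC))
E
```

```text
time: 7.92
tcp_pos: [0.4844, -0.1944, 0.1537]
eef_rot: [[0.976, -0.218, 0.001], [-0.218, -0.976, -0.0], [0.001, -0.0, -1.0]]
ft_force: [0.7, 0.1, 0.3]
finger_gap: 0.0881
grip_force: 0.0
[ 0.4844 -0.1944  0.1537] [ 0.0039 -0.0071 -0.0003 -0.0006 -0.0028 -0.0016]
[284.6223 232.7953] 234 182
```

View pics/c6.png

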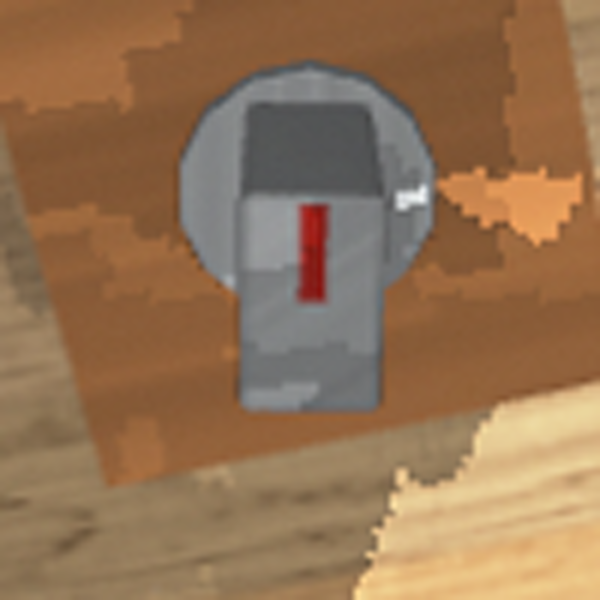

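The view is aligned: the head top is centred at crop (311,301), which is image (286,232), within 1 mm of prediction. The key side points up (tool +x), and yaw is within 1°. Descend and grip.

```bash
python3 -m jog '-1 0 0.006 0.05 0 0 0;-1 0 0.006 0.11 0 0 0;-1 0 0.006 0.16 0 0 0;-1 0 0.006 0.177 0 0 0;-1 0 0.006 0.177 0 0 0;-1 0 0.006 0.177 0 0 0;1 0 0.006 0.177 0 0 0;1 0 0.006 0.177 0 0 0;1 0 0.006 0.177 0 0 0;1 0 0.006 0.177 0 0 0' 50
python3 -m jog '1 0 0 0 0 0 0;1 0 0 0 0 0 0;1 0 0 0 0 0 0;1 0 0 0 0 0 0;1 0 0 0 0 0 0;1 0 0 0 0 0 0;1 0 0 0 0 0 0'
```

```text
time: 8.8
tcp_pos: [0.4833, -0.199, 0.0654]
eef_rot: [[0.975, -0.221, 0.001], [-0.221, -0.975, -0.001], [0.001, 0.0, -1.0]]
ft_force: [-0.3, 0.6, -1.4]
finger_gap: 0.0638
grip_force: 0.0
time: 9.38
tcp_pos: [0.483, -0.1988, 0.0647]
eef_rot: [[0.975, -0.221, -0.0], [-0.221, -0.975, 0.0], [-0.0, -0.0, -1.0]]
ft_force: [0.8, 0.6, 0.4]
finger_gap: 0.017
grip_force: 0.5
```

```bash
python3 -m jog '1 0 0 0 0 0 0;1 0 0 0 0 0 0;1 0 0 0 0 0 0;1 0 0 -0.1 0 0 0;1 0 0 -0.2 0 0 0;1 0 0 -0.26 0 0 0;1 0 0 -0.26 0 0 0;1 0 0 -0.26 0 0 0'
```

```text
time: 10.05
tcp_pos: [0.4838, -0.1993, 0.1969]
eef_rot: [[0.975, -0.221, 0.004], [-0.221, -0.975, -0.003], [0.005, 0.002, -1.0]]
ft_force: [-0.8, 0.6, -1.2]
finger_gap: 0.0157
grip_force: 50.0
```

Gripped at 15.7 mm and lifted. I'll move beside the post and measure the pulley and dot once more (numbers only).

```bash
python3 -m jog '1 0 -0.08 0 0 0 -0.209;1 0 -0.16 0 0 0 -0.209;1 0.001 -0.24 0 0 0 -0.209;1 0.002 -0.26 0 0 0 -0.209;1 0.003 -0.26 0 0 0 -0.209;1 0.003 -0.26 0 0 0 -0.209;1 0.003 -0.26 0 0 0 -0.209'
cat > meas.py <<'E'
from h import *
from scipy.optimize import least_squares
s=arm.get_state();im=cams.snapshot('wrist');print(s['tcp_pos'],s['eef_rot'][0],s['joint_vel'])
cv2.imwrite('pics/w7.png',im);h=cv2.cvtColor(im,cv2.COLOR_BGR2HSV)
c0=np.array([.531,0]);c=wproj([*c0,.082],s)
m=((h[...,1]<40)&(h[...,2]>100)).astype('u1');k=np.zeros_like(m);cv2.circle(k,tuple(int(v) for v in c),55,1,-1);m&=k
m=cv2.morphologyEx(m,cv2.MORPH_OPEN,np.ones((3,3)))
cn=max(cv2.findContours(m,0,1)[0],key=cv2.contourArea);q=cn[:,0] if 0 else cv2.convexHull(cn)[:,0]
W=np.array([wplane(p,.082,s)[:2] for p in q])
cam=(np.array(s['tcp_pos'])+np.array(s['eef_rot'])@cams.camera_params('wrist')['T_tool_cam'][:3,3])[:2]
u=(c0-cam)/np.linalg.norm(c0-cam)
print(c,cam,'all',fit(W))
F=W[(W-fit(W)[0])@u>-.005]
r=least_squares(lambda x:np.linalg.norm(F-x,axis=1)-.029,c0);print('far-side',r.x,np.sqrt((r.fun**2).mean()),len(F))
red=((h[...,0]<8)|(h[...,0]>172))&(h[...,1]>130)&(h[...,2]>80)&(k>0)
n,l,st,ce=cv2.connectedComponentsWithStats(red.astype('u1'))
for i in range(1,n):
    if st[i,4]>4: d=wplane(ce[i],.082,s)[:2]-r.x;print('dot',d,np.linalg.norm(d),np.degrees(np.arctan2(d[1],d[0])),st[i,4])
E
python3 meas.py
```

```text
time: 10.63
tcp_pos: [0.5128, -0.0734, 0.1937]
eef_rot: [[0.995, 0.104, -0.002], [0.104, -0.995, 0.0], [-0.002, -0.0, -1.0]]
ft_force: [0.4, -0.7, -2.0]
finger_gap: 0.0156
grip_force: 50.0
[ 0.5128 -0.0734  0.1937] [ 0.9946  0.1036 -0.0017] [-0.0127 -0.0068 -0.0058  0.0017  0.0038 -0.0005]
[194.0516 176.9575] [ 0.5889 -0.0655] all (array([ 0.5371, -0.0039]), np.float64(0.03405372833195293))
far-side [ 0.5306 -0.0011] 0.0011523501113278902 18
dot [0.018  0.0015] 0.018111920403934834 4.872178230117349 14
```

```bash
python3 -m jog '1 0.051 -0.07 0 0 0 0;1 0.051 -0.142 0 0 0 0;1 0.051 -0.142 0.04 0 0 0;1 0.051 -0.142 0.087 0 0 0;1 0.051 -0.142 0.087 0 0 0;1 0.051 -0.142 0.087 0 0 0;1 0.051 -0.142 0.087 0 0 0'

```

```text
time: 11.27
tcp_pos: [0.5316, -0.0001, 0.1522]
eef_rot: [[0.995, 0.104, 0.001], [0.104, -0.995, -0.0], [0.001, 0.0, -1.0]]
ft_force: [0.4, 0.8, -2.1]
finger_gap: 0.0156
grip_force: 50.0
```

```bash
python3 -m jog '1 0 0 0.015 0 0 0;1 0 0 0.028 0 0 0;1 0 0 0.036 0 0 0;1 0 0 0.042 0 0 0;1 0 0 0.048 0 0 0;1 0 0 0.048 0 0 0'

```

```text
time: 11.77
tcp_pos: [0.5309, 0.0009, 0.1266]
eef_rot: [[0.994, 0.105, -0.001], [0.105, -0.994, 0.0], [-0.001, -0.0, -1.0]]
ft_force: [-1.3, -0.0, -2.6]
finger_gap: 0.0155
grip_force: 50.0
```

```bash
python3 -m jog '1 0 0 0.006 0 0 0;1 0 0 0.012 0 0 0;1 0 0 0.018 0 0 0;1 0 0 0.024 0 0 0;1 0 0 0.024 0 0 0;1 0 0 0.024 0 0 0'

```

```text
time: 12.27
tcp_pos: [0.5311, 0.0009, 0.115]
eef_rot: [[0.994, 0.105, -0.0], [0.105, -0.994, 0.0], [-0.0, -0.0, -1.0]]
ft_force: [-0.5, -1.1, -2.2]
finger_gap: 0.0155
grip_force: 50.0
```

The key is already in the keyway (22 mm deep, no resistance). Keep pushing.

```bash
python3 -m jog '1 0 0 0.01 0 0 0;1 0 0 0.018 0 0 0;1 0 0 0.025 0 0 0;1 0 0 0.031 0 0 0;1 0 0 0.036 0 0 0;1 0 0 0.04 0 0 0;1 0 0 0.044 0 0 0;1 0 0 0.044 0 0 0;1 0 0 0.044 0 0 0'

```

```text
time: 13.02
tcp_pos: [0.5314, 0.0009, 0.0936]
eef_rot: [[0.994, 0.105, 0.001], [0.105, -0.994, -0.0], [0.001, 0.0, -1.0]]
ft_force: [-1.9, 0.6, 6.5]
finger_gap: 0.0157
grip_force: 50.0
```

```bash
python3 -m jog '1 0 0 0.002 0 0 0;1 0 0 0.004 0 0 0;1 0 0 0.005 0 0 0;1 0 0 0.005 0 0 0;1 0 0 0.005 0 0 0;1 0 0 0.005 0 0 0'

```

```text
time: 13.52
tcp_pos: [0.5315, 0.0009, 0.0926]
eef_rot: [[0.994, 0.105, 0.002], [0.105, -0.994, -0.0], [0.002, 0.001, -1.0]]
ft_force: [-6.4, 0.6, 19.2]
finger_gap: 0.0156
grip_force: 50.0
```

The force jumped from 6.5 N to 19 N at the predicted flush height, so the collar is on the pulley. A short hold, then hand in.

```bash
python3 -m jog '1 0 0 0 0 0 0;1 0 0 0 0 0 0;1 0 0 0 0 0 0;1 0 0 0 0 0 0' && python3 -c "
from bench import arm
print(arm.finish_job())"

```

```text
time: 13.85
tcp_pos: [0.5315, 0.0009, 0.0926]
eef_rot: [[0.994, 0.105, 0.002], [0.105, -0.994, -0.0], [0.002, 0.001, -1.0]]
ft_force: [-7.6, 1.1, 19.7]
finger_gap: 0.0156
grip_force: 50.0
the job is handed in; nothing more can be done
None
```

I handed the job in at 13.9 s with the pulley on the post and the keyed shaft still gripped and pressed home at the expected flush height (about 20 N); the hand-in returned no verdict, so I don't know the judged result.

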